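Fish a brass shorting block out of a shielded test housing with a hooked pick

TASK

A brass shorting block has slipped deep into the slot of the blue-topped test housing, behind a hidden keeper gate. Take the orange hooked pick from its cradle, reach into the slot, catch the block by its pocket and draw it out, feeling gently for the gap in the gate instead of forcing it, until it lies flat and wholly outside the mouth on the housing's front apron. Touch the block with the pick only, lay the pick back in its cradle as it was, and leave the other things on the bench alone.

Things in the scene. Friction and masses are not known exactly. Their poses are not given: they have to be found in the camera images.
- housing: Fixed aluminium housing, blue cover, 78 mm wide, 50 high. Origin on the bench under the slot's mouth centre; +x runs into the slot, z up. Slot: y -19 to +19 mm, x 0 (open mouth) to 125 (closed), floor z = 6, roof z = 44 mm. The pick must press on neither it nor the block with over 20 N.
- slot_middle (a point): Centre of the slot floor, at x = 45, z = 6 mm in the housing's frame, same axes. Near it, unseen and UNMEASURED, stands a steel gate: two posts 6 mm thick in x, up to z = 20 mm, centred at x = 35 to 52 mm of the housing; the gap between them is 21 mm wide, its middle 6 to 9.3 mm off centre to +y OR to -y, only to be felt. The hook goes in over it, the block out through the gap: if stopped, push back, shift across, pull again.
- apron (a point): Centre of the open front apron, at (-42, 0, 6) mm in the housing's frame, same axes. The apron is level with the slot floor (z = 6 mm), from x = -85 mm to the mouth at 0, with side lips 5 mm high whose inner faces are at y = -35 and +35 mm.
- shorting_block: Loose brass block, 55 to 105 g, 32 (x) x 15 (y) x 14 (z) mm, origin under its centre. Starts on the slot floor, x along the housing's x within 9 degrees, centre 88 to 98 mm in. Pocket in its top 9 (x) x 10 (y) mm, 9 deep, centred at x = -6.5, y = 0 mm, behind a 5 mm wall towards the mouth. Friction drag under 2 N.
- hook_pick: Loose pick, 90 g, origin at the centre of its orange handle (80 x 14 x 16 mm along x, y, z; grip it across y from above at its middle), x towards the hook, z up as it lies. A 6 mm steel shank cranks down 20 mm by x = 70 mm, then runs level to x = 170 mm, axis at z = -20 mm.
- pick_tip (a point): Lower end of the pick's hook, at (170, 0, -32) mm in the pick's frame, same axes. The hook is a flat blade pointing down from the shank, 4 mm thick in x, 7 mm wide in y; its last 4 mm are 4.5 mm wide.
- cradle: Fixed grey cradle, 90 x 50 mm, origin under its centre on the bench, x along the pick. Posts 9 mm thick at x = -34 and +34 mm have open notches 22 mm wide, floor z = 37, cheeks up to z = 47 mm. The pick rests in it with its handle's centre near (0, 0, 45) mm, hook to +x and down. Between the posts fingers have 59 mm of room above z = 8 mm.
- flux_pot: Loose yellow-lidded pot, 46 mm across, 22 mm high, origin at the centre of its underside; a bystander.
- heatsink: Loose finned heatsink, 34 x 50 x 26 mm, origin at the centre of its underside; a bystander.
- filter_module: Loose white module on a green board, 30 x 42 x 17 mm, origin at the centre of its underside; a bystander.

How it is judged:
By the outcome, as a careful person would: the job done as asked, in the order asked, and still so for the second after the job is handed in, with the robot touching nothing.
It also fails if it takes over 72 s, if anything falls off the work surface, if the arm or the gripper's body presses on something with over 40 N, if the wrist force passes 120 N, or if a joint passes its speed limit or range.

ROBOT

A 6-joint arm with a two-finger parallel gripper is mounted at the origin on a cart in front of the work surface, level with it; the furniture and walls round the work are solid. World frame = base frame: x ahead of the robot, y to its left, z up, the work surface at z = 0. Lengths are in m, angles in degrees, forces in N, time in s.
With the tool pointing down it reaches from about 0.3 to 0.875 m from the base axis. Payload 4.2 kg.
Tool frame: the origin (TCP) lies at the very end of the fingers, on their centre line; the grasp point (between the pads) lies 19 mm behind it; z points along the fingers, y is the direction in which the jaws open and shut (so a half turn about z gives the same grasp; the last joint's range is limited). The gripper opens to 85 mm and grips with 20 to 120 N. Pads are 22 mm wide; open, the fingers measure 114 mm over their backs; the gripper's body (76 mm by 85 mm) begins 54 mm behind the grasp point. The pads swing forward as they close: fully open they stand 13 mm farther back than shut.
Start: joints at [70.875, 18.312, 89.639, -0, 72.044, -1.146], TCP at [0.177, 0.547, 0.231] pointing down, gripper open.
Joint ranges: [-177.97, 177.97], [-48.28, 115.42], [12.27, 149.76], [-77.06, 257.06], [2.81, 150.46], [-146.56, 146.56]. Speed limits (degrees/s): [147.25, 147.25, 180, 180, 180, 180].

INTERFACE

Orientations are given as a 3x3 rotation matrix whose columns are the frame's x, y, z axes.
In Python, from cell import env gives the robot as it stands.
- The arm moves only by the shell command python3 -m handwheel 'ROWS' [FORCE]. ROWS is JSON, a list of rows, each an object with "delta_pos": the shift along the tool's x, y, z in m, a list of three; "rot": the turn, a rotation vector about the tool's x, y, z in degrees, a list of three; "gripper": the closure, from 0 (fully open) to 1 (shut). In form: [{"delta_pos": [tx, ty, tz], "rot": [ax, ay, az], "gripper": gripper}, ...]. A call has 1 to 20 rows; each row is the pose to reach, as a shift and turn from the pose measured when the call began, along the tool's axes at that moment; what a row does not reach only later rows make up. A row lasts 1/10 s, in which the tool goes at most 50 mm and 8.59 degrees, less where a joint would pass 70% of its speed; a pose out of reach is approached as far as the arm can. A call with a gripper value outside its range is refused whole. The fingers move at their own pace and stop on an object; FORCE is the grip in N (left out, the last holds). Time passes only in rows, so rows that repeat a pose let the fingers close. It gives the time, the measured TCP pose, the force and the opening at its end, in the units of the state.
- env.observe(): the state, without advancing time (a new reading comes with each control period).
- env.get_image(name): name is "scene" or "top" or "wrist"; returns a dict with "color" (420x560x3 uint8, red, green, blue), "fx", "fy", "cx", "cy" (pixels), "extrinsics" (4x4, takes a point from camera to world coordinates). Camera axes: x right, y up, looking along -z (the intrinsics and any distortion apply to the point x, -y, -z); pixel columns grow to the right and rows downward; lengths in m; the calibration is good to about 2 mm. The wrist camera is an equidistant fisheye: a pixel r from the principal point sees the ray r / f radians off the axis. A picture is of the moment at which its call begins. There is no depth.
- env.close_job(): hands the job in, once; it reports no verdict.
Trained networks look in a picture, given as the dict that the camera call returned (one of the last four; its "shot" number tells which), for a name from the list of things; names that differ only in an ending like _2 or _b are one class to them, and where a whole thing is asked for, a point or a joint stands for the part that bears it (a point fixed in the world has none). Each returns a list of dicts, best first, with "confidence" (0 to 1); they miss things now and then, are a little off and sometimes report something else, mostly with a low value. They report only what shows in the picture. A call takes as long as a camera call.
- env.find_in(name, picture): "box" ([left, top, right, bottom] in pixels, round what is visible of it).
- env.trace(name, picture): "region" (420x560 bool, what is visible of it) and "box" ([left, top, right, bottom] in pixels, round what is visible of it).
The state is a dict: "time": time; "joint_positions": joint angles; "qvel": joint speeds; "effort": joint torques, N m; "tool_pos": TCP position; "eef_rot": TCP orientation; "ft_force": force on the tool from outside, world axes, zero at the start; "wrist_torque": the same for the moment, N m; "grip_width": opening from 0.0 (shut) to 1.0 (fully open).
Only numpy, scipy, OpenCV 4.12 (cv2) and the standard library are available. Lean on these libraries where they do the work, as an engineer would, in place of code of your own. Each camera call takes 0.05 s, during which the arm holds its last target. There are 200 camera calls.

## Working session

There is one attempt and no reset: what is moved stays moved. The work goes in short steps, Python scripts to look and compute and a shell command to move; the robot and the scene stay as the last step left them, time stands still between calls to the robot, and variables do not carry over. Pictures are saved under pics/ and viewed, about 8 in all and at most 12, crops included, and the job is handed in when it is done.

```bash
ls; mkdir -p pics; python3 - <<'E'
from cell import env
import cv2,numpy as np
print({k:np.round(v,3).tolist() for k,v in env.observe().items()})
for n in ["scene","top"]:
    p=env.get_image(n); cv2.imwrite(f"pics/{n}0.png",p["color"][:,:,::-1])
    print(n,p["fx"],p["cx"],p["cy"],np.round(p["extrinsics"],3).tolist(), [k for k in p])
    for t in ["housing","hook_pick","cradle","shorting_block","flux_pot","heatsink","filter_module","pick_tip"]:
        print(t,[(d["box"],round(d["confidence"],2)) for d in env.find_in(t,p)[:2]])
E
```

```text
pics
{'time': 0.0, 'joint_positions': [70.874, 18.351, 89.708, -0.0, 72.044, -1.146], 'qvel': [-0.006, 0.007, -0.087, 0.034, -0.12, 0.019], 'effort': [-0.001, -41.553, -23.416, -0.0, 0.008, 0.0], 'tool_pos': [0.177, 0.546, 0.23], 'eef_rot': [[-0.951, 0.309, -0.001], [0.309, 0.951, -0.002], [0.0, -0.002, -1.0]], 'ft_force': [0.073, 0.419, 0.098], 'wrist_torque': [-0.043, 0.009, 0.046], 'grip_width': 1.0}
scene 528.3452497202015 281.99812123812717 209.3568552831114 [[0.862, 0.388, -0.327, 0.231], [-0.507, 0.679, -0.531, -0.344], [0.016, 0.624, 0.782, 0.816], [0.0, 0.0, 0.0, 1.0]] ['color', 'fx', 'fy', 'cx', 'cy', 'extrinsics', 'shot']
housing [([211.0, 124.2, 284.7, 222.0], 0.66)]
hook_pick [([335.9, 213.0, 395.2, 303.7], 0.84)]
cradle [([354.7, 259.3, 398.8, 321.6], 0.86)]
shorting_block []
flux_pot [([173.4, 175.7, 191.2, 202.0], 0.74)]
heatsink [([327.5, 170.7, 351.4, 200.6], 0.63)]
filter_module [([179.0, 225.6, 206.7, 249.7], 0.88)]
pick_tip [([334.2, 211.7, 395.2, 301.4], 0.6), ([178.3, 226.8, 206.7, 249.1], 0.4)]
top 523.8899596238134 278.4911066675683 211.01730356765063 [[0.023, 0.984, -0.179, 0.376], [-1.0, 0.025, 0.012, 0.173], [0.017, 0.178, 0.984, 1.015], [0.0, 0.0, 0.0, 1.0]] ['color', 'fx', 'fy', 'cx', 'cy', 'extrinsics', 'shot']
housing [([133.8, 187.4, 255.2, 246.3], 0.71)]
hook_pick [([294.5, 167.9, 407.2, 189.0], 0.77)]
cradle [([351.6, 166.1, 405.8, 201.7], 0.57), ([135.1, 185.2, 257.9, 243.1], 0.21)]
shorting_block [([352.4, 166.2, 403.7, 203.0], 0.28)]
flux_pot [([168.3, 269.9, 189.3, 294.4], 0.85)]
heatsink [([245.5, 132.8, 274.8, 157.8], 0.66), ([228.3, 292.1, 251.8, 306.9], 0.27)]
filter_module [([229.5, 290.4, 251.0, 309.2], 0.71), ([293.4, 165.6, 405.7, 189.4], 0.59)]
pick_tip [([291.9, 168.3, 404.5, 189.8], 0.72)]
```

```bash
python3 - <<'E'
import cv2,numpy as np
a=cv2.imread("pics/top0.png")[120:320,120:420]
b=cv2.imread("pics/scene0.png")[110:330,150:420]
a=cv2.resize(a,None,fx=2.6,fy=2.6,interpolation=cv2.INTER_CUBIC)
cv2.imwrite("pics/a.png",a)
cv2.imwrite("pics/b.png",cv2.resize(b,None,fx=2.6,fy=2.6,interpolation=cv2.INTER_CUBIC))
E
```

```text
(no output)
```

View pics/a.png

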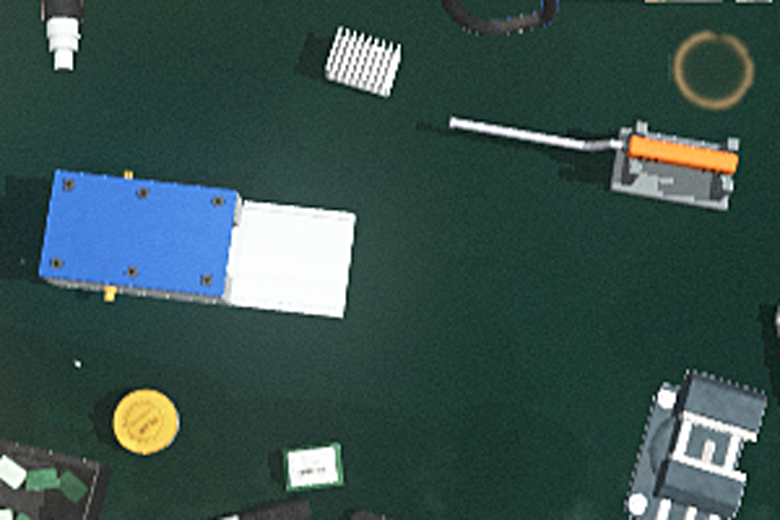

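View pics/b.png

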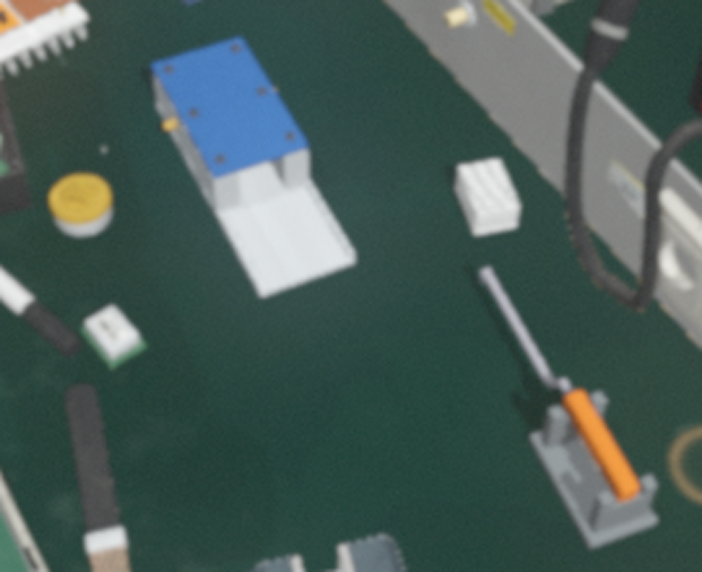

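```bash
cat > h.py <<'E'
from cell import env
import cv2,numpy as np
def ray(p,uv):
    uv=np.asarray(uv,float); E=p["extrinsics"]
    d=np.array([(uv[0]-p["cx"])/p["fx"],-(uv[1]-p["cy"])/p["fy"],-1]); return E[:3,3],E[:3,:3]@d
def onz(p,uv,z):
    c,d=ray(p,uv); return c+d*(z-c[2])/d[2]
def wray(p,uv):
    x=(uv[0]-p["cx"]);y=(uv[1]-p["cy"]);r=np.hypot(x,y);t=r/p["fx"]
    d=np.array([np.sin(t)*x/r,-np.sin(t)*y/r,-np.cos(t)]);E=p["extrinsics"];return E[:3,3],E[:3,:3]@d
def wproj(p,X):
    E=p["extrinsics"];q=E[:3,:3].T@(np.asarray(X)-E[:3,3]);t=np.arctan2(np.hypot(q[0],q[1]),-q[2]);r=np.hypot(q[0],q[1])
    return np.array([p["cx"]+p["fx"]*t*q[0]/r,p["cy"]-p["fx"]*t*q[1]/r])
def proj(p,X):
    E=p["extrinsics"];q=E[:3,:3].T@(np.asarray(X)-E[:3,3]);return np.array([p["cx"]-p["fx"]*q[0]/q[2],p["cy"]+p["fy"]*q[1]/q[2]])
def seg(p,lo,hi,vmin=60,smin=120):
    h=cv2.cvtColor(p["color"],cv2.COLOR_RGB2HSV)
    m=cv2.inRange(h,(lo,smin,vmin),(hi,255,255))
    n,l,s,c=cv2.connectedComponentsWithStats(m)
    return l==1+np.argmax(s[1:,4])
def rect(p,m,z,f=onz):
    ys,xs=np.nonzero(m)
    P=np.array([f(p,(x,y),z)[:2] for x,y in zip(xs,ys)],np.float32)
    (c,s,a)=cv2.minAreaRect(P*1000); return np.round(c,1),np.round(s,1),a
E
python3 - <<'E'
from h import *
for n in ["top","scene"]:
    p=env.get_image(n)
    print(n,"cover",rect(p,seg(p,100,125),.05),"handle",rect(p,seg(p,5,18,170),.053))
    if n=="top":
        for uv in [(355,213),(343,318),(245,203),(230,303)]: print(uv,np.round(onz(p,(uv[0]/2.6+120,uv[1]/2.6+120),.009),4))
        for uv in [(453,122)]: print("shank end",np.round(onz(p,(uv[0]/2.6+120,uv[1]/2.6+120),.028),4))
    for t in ["cradle","hook_pick","housing"]:
        for d in env.trace(t,p)[:1]: print(t,rect(p,d["region"],.02 if t!="hook_pick" else .04))
E
```

```text
top cover (array([550.2, 358.9]), array([133.1,  79.2]), 85.02189636230469) handle (array([467.7, 593.8]), array([ 48.3, 122.9]), 8.61015510559082)
(355, 213) [0.5758 0.2041 0.009 ]
(343, 318) [0.4962 0.2106 0.009 ]
(245, 203) [0.5813 0.287  0.009 ]
(230, 303) [0.5053 0.2948 0.009 ]
shank end [0.6433 0.1323 0.028 ]
cradle (array([616.2, -34.7]), array([88.7, 57.3]), 81.24769592285156)
hook_pick (array([629.1,  29.9]), array([211.4,  17.2]), 80.84331512451172)
housing (array([546.8, 320.9]), array([228. ,  90.9]), 85.11273956298828)
scene cover (array([552. , 357.5]), array([138.4,  81.8]), 85.02027130126953) handle (array([396.2, 571.4]), array([ 79.4, 115. ]), 8.484931945800781)
cradle (array([617.1, -37.3]), array([105.2,  64.8]), 81.19707489013672)
hook_pick (array([627.7,  24.8]), array([200.1,  21.1]), 82.62944030761719)
housing (array([549.7, 323.1]), array([261.6,  96.7]), 84.48582458496094)
```

```bash
r='{"delta_pos":[-0.598,-0.4175,0.03],"rot":[0,0,80.7],"gripper":0.0}'; python3 -m handwheel '[{"delta_pos":[-0.598,-0.4175,0.03],"rot":[0,0,80.7],"gripper":0},{"delta_pos":[-0.598,-0.4175,0.03],"rot":[0,0,80.7],"gripper":0},{"delta_pos":[-0.598,-0.4175,0.03],"rot":[0,0,80.7],"gripper":0},{"delta_pos":[-0.598,-0.4175,0.03],"rot":[0,0,80.7],"gripper":0},{"delta_pos":[-0.598,-0.4175,0.03],"rot":[0,0,80.7],"gripper":0},{"delta_pos":[-0.598,-0.4175,0.03],"rot":[0,0,80.7],"gripper":0},{"delta_pos":[-0.598,-0.4175,0.03],"rot":[0,0,80.7],"gripper":0},{"delta_pos":[-0.598,-0.4175,0.03],"rot":[0,0,80.7],"gripper":0},{"delta_pos":[-0.598,-0.4175,0.03],"rot":[0,0,80.7],"gripper":0},{"delta_pos":[-0.598,-0.4175,0.03],"rot":[0,0,80.7],"gripper":0},{"delta_pos":[-0.598,-0.4175,0.03],"rot":[0,0,80.7],"gripper":0},{"delta_pos":[-0.598,-0.4175,0.03],"rot":[0,0,80.7],"gripper":0},{"delta_pos":[-0.598,-0.4175,0.03],"rot":[0,0,80.7],"gripper":0},{"delta_pos":[-0.598,-0.4175,0.03],"rot":[0,0,80.7],"gripper":0},{"delta_pos":[-0.598,-0.4175,0.03],"rot":[0,0,80.7],"gripper":0},{"delta_pos":[-0.598,-0.4175,0.03],"rot":[0,0,80.7],"gripper":0},{"delta_pos":[-0.598,-0.4175,0.03],"rot":[0,0,80.7],"gripper":0},{"delta_pos":[-0.598,-0.4175,0.03],"rot":[0,0,80.7],"gripper":0},{"delta_pos":[-0.598,-0.4175,0.03],"rot":[0,0,80.7],"gripper":0}]'
python3 - <<'E'
from h import *
print(np.round(env.observe()["joint_positions"],1))
p=env.get_image("wrist");cv2.imwrite("pics/w1.png",p["color"][:,:,::-1])
print(p["fx"],p["cx"],p["cy"],np.round(p["extrinsics"],3).tolist())
print(rect(p,seg(p,5,18,150),.053,lambda p,uv,z:(lambda c,d:c+d*(z-c[2])/d[2])(*wray(p,uv))))
for t in ["hook_pick","cradle"]: print([(np.round(d["box"]),round(d["confidence"],2)) for d in env.find_in(t,p)[:2]])
E
```

```text
time: 3.2
tool_pos: [0.6168, -0.0335, 0.2016]
eef_rot: [[0.149, 0.989, 0.0], [0.989, -0.149, 0.0], [0.0, -0.0, -1.0]]
ft_force: [-0.3, -0.1, -0.0]
grip_width: 1.0
[-4.2 23.2 86.4  0.  70.3  4.4]
325.19226210127806 275.2352631374357 213.1586661238842 [[0.989, 0.142, 0.047, 0.63], [-0.15, 0.939, 0.31, 0.046], [-0.0, -0.314, 0.95, 0.344], [0.0, 0.0, 0.0, 1.0]]
(array([620.1, -34.5]), array([79.3, 13.5]), 81.16194152832031)
[(array([267.,  18., 285., 237.]), 0.9)]
[(array([255., 147., 301., 232.]), 0.66)]
```

View pics/w1.png

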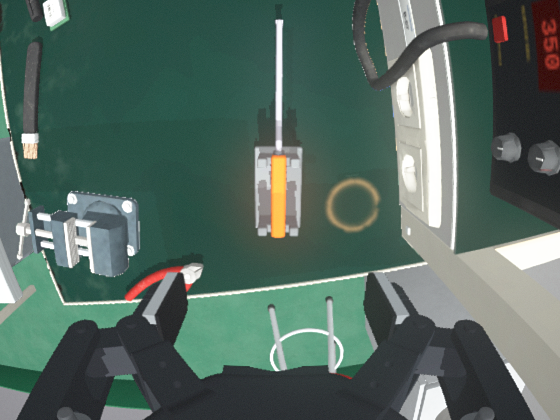

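```bash
python3 -m handwheel '[{"delta_pos":[0,0.0034,0.05],"rot":[0,0,0.3],"gripper":0},{"delta_pos":[0,0.0034,0.1],"rot":[0,0,0.3],"gripper":0},{"delta_pos":[0,0.0034,0.14],"rot":[0,0,0.3],"gripper":0},{"delta_pos":[0,0.0034,0.165],"rot":[0,0,0.3],"gripper":0},{"delta_pos":[0,0.0034,0.1756],"rot":[0,0,0.3],"gripper":0},{"delta_pos":[0,0.0034,0.1756],"rot":[0,0,0.3],"gripper":0},{"delta_pos":[0,0.0034,0.1756],"rot":[0,0,0.3],"gripper":0.5},{"delta_pos":[0,0.0034,0.1756],"rot":[0,0,0.3],"gripper":1},{"delta_pos":[0,0.0034,0.1756],"rot":[0,0,0.3],"gripper":1},{"delta_pos":[0,0.0034,0.1756],"rot":[0,0,0.3],"gripper":1},{"delta_pos":[0,0.0034,0.1756],"rot":[0,0,0.3],"gripper":1},{"delta_pos":[0,0.0034,0.1756],"rot":[0,0,0.3],"gripper":1},{"delta_pos":[0,0.0034,0.1756],"rot":[0,0,0.3],"gripper":1},{"delta_pos":[0,0.0034,0.1756],"rot":[0,0,0.3],"gripper":1}]' 80
```

```text
time: 4.75
tool_pos: [0.6209, -0.0344, 0.0269]
eef_rot: [[0.155, 0.988, 0.002], [0.988, -0.155, 0.0], [0.0, 0.001, -1.0]]
ft_force: [-2.1, -0.1, 6.1]
grip_width: 0.147
```

```bash
python3 -m handwheel '[{"delta_pos":[0,0,-0.01],"rot":[0,0,0],"gripper":1},{"delta_pos":[0,0,-0.03],"rot":[0,0,0],"gripper":1},{"delta_pos":[0,0,-0.06],"rot":[0,0,0],"gripper":1},{"delta_pos":[0,0,-0.09],"rot":[0,0,0],"gripper":1},{"delta_pos":[0,0,-0.1],"rot":[0,0,0],"gripper":1},{"delta_pos":[0,0,-0.1],"rot":[0,0,0],"gripper":1},{"delta_pos":[0,0,-0.1],"rot":[0,0,0],"gripper":1}]'
python3 - <<'E'
from h import *
o=env.observe();R=np.array(o["eef_rot"]);T=np.array(o["tool_pos"]);print(T,o["grip_width"])
p=env.get_image("wrist");cv2.imwrite("pics/w2.png",p["color"][:,:,::-1])
q=env.get_image("top");cv2.imwrite("pics/t2.png",q["color"][:,:,::-1])
G=T-0.019*R[:,2]   # nominal handle centre
def P(v): v=np.array(v)/1000;return G+R[:,0]*v[0]+R[:,1]*(-v[1]) *-1*0+R[:,1]*(-v[1])+np.array([0,0,v[2]])
for nm,v in [("shank end",(172,0,-20)),("tip",(170,0,-32)),("handle front top",(40,0,8)),("handle back top",(-40,0,8))]:
    X=P(v);print(nm,np.round(X,4),"wrist",np.round(wproj(p,X),1),"top",np.round(proj(q,X),1))
for pp,n in((p,"w"),(q,"t")):
    for t in ["hook_pick","pick_tip"]: print(n,t,[(np.round(d["box"],1),round(d["confidence"],2)) for d in env.find_in(t,pp)[:2]])
a=cv2.resize(cv2.imread("pics/w2.png")[0:250,180:380],None,fx=2,fy=2);b=cv2.resize(cv2.imread("pics/t2.png")[100:225,280:470],None,fx=2,fy=2)
c=np.zeros((500,790,3),np.uint8);c[:500,:400]=a;c[:250,400:780]=b;cv2.imwrite("pics/c2.png",c)
E
```

```text
time: 5.45
tool_pos: [0.6198, -0.0344, 0.1257]
eef_rot: [[0.155, 0.988, -0.001], [0.988, -0.155, 0.0], [0.0, -0.001, -1.0]]
ft_force: [0.2, 0.9, -1.3]
grip_width: 0.15
[ 0.61984087 -0.03436156  0.12570293] 0.14969613562920334
shank end [0.6465 0.1356 0.1247] wrist [273.5 -76.4] top [295.  150.8]
tip [0.6462 0.1336 0.1127] wrist [273.6 -61.5] top [295.7 153. ]
handle front top [0.626  0.0052 0.1527] wrist [273.2 218.8] top [371.8 159.6]
handle back top [ 0.6137 -0.0739  0.1527] wrist [273.8 372.1] top [418.1 167.9]
w hook_pick [(array([258.6,   0. , 292.5, 367.5]), 0.56)]
w pick_tip [(array([257.5,   1.4, 292.9, 371. ]), 0.68), (array([246. , 156.7, 306.3, 259.4]), 0.52)]
t hook_pick [(array([294.3, 151.7, 390.5, 173. ]), 0.61)]
t pick_tip [(array([297.3, 153.3, 391.8, 171.4]), 0.98)]
```

View pics/c2.png

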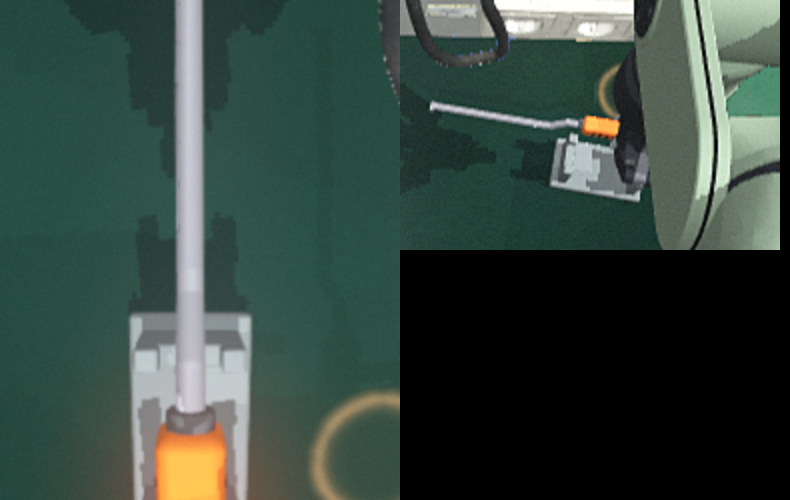

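```bash
python3 -m handwheel '[{"delta_pos":[-0.055,-0.087,-0.04],"rot":[-2.3,65,3.6],"gripper":1},{"delta_pos":[-0.055,-0.087,-0.04],"rot":[-2.3,65,3.6],"gripper":1},{"delta_pos":[-0.055,-0.087,-0.04],"rot":[-2.3,65,3.6],"gripper":1},{"delta_pos":[-0.055,-0.087,-0.04],"rot":[-2.3,65,3.6],"gripper":1},{"delta_pos":[-0.055,-0.087,-0.04],"rot":[-2.3,65,3.6],"gripper":1},{"delta_pos":[-0.055,-0.087,-0.04],"rot":[-2.3,65,3.6],"gripper":1},{"delta_pos":[-0.055,-0.087,-0.04],"rot":[-2.3,65,3.6],"gripper":1},{"delta_pos":[-0.055,-0.087,-0.04],"rot":[-2.3,65,3.6],"gripper":1},{"delta_pos":[-0.055,-0.087,-0.02],"rot":[-2.3,65,3.6],"gripper":1},{"delta_pos":[-0.055,-0.087,0],"rot":[-2.3,65,3.6],"gripper":1},{"delta_pos":[-0.055,-0.087,0],"rot":[-2.3,65,3.6],"gripper":1}]'; python3 -c "
from h import *
print(np.round(env.observe()['joint_positions'],1))
p=env.get_image('wrist');cv2.imwrite('pics/w3.png',p['color'][:,:,::-1]);print(np.round(p['extrinsics'],3).tolist());print(env.find_in('shorting_block',p)[:2])"
```

```text
time: 6.85
tool_pos: [0.5251, -0.0752, 0.1234]
eef_rot: [[0.099, 0.974, 0.201], [0.41, -0.224, 0.884], [0.907, -0.005, -0.422]]
ft_force: [-0.2, 0.3, -1.1]
grip_width: 0.153
[-38.9  37.4 106.8  55.1  83.7 -57.7]
[[0.974, 0.158, -0.16, 0.505], [-0.225, 0.667, -0.711, -0.169], [-0.005, 0.728, 0.685, 0.256], [0.0, 0.0, 0.0, 1.0]]
[{'box': [148.6, 111.4, 173.2, 135.5], 'confidence': 0.71}, {'box': [209.0, 79.5, 270.3, 169.0], 'confidence': 0.15}]
```

```bash
python3 -m handwheel '[{"delta_pos":[-0.03,0.003,0.001],"rot":[0,0,0],"gripper":1},{"delta_pos":[-0.063,0.006,0.0024],"rot":[0,0,0],"gripper":1},{"delta_pos":[-0.063,0.006,0.0024],"rot":[0,0,0],"gripper":1},{"delta_pos":[-0.063,0.006,0.0024],"rot":[0,0,0],"gripper":1}]'; python3 -c "
from h import *
p=env.get_image('wrist');cv2.imwrite('pics/w4.png',p['color'][:,:,::-1]);print(np.round(p['extrinsics'],3).tolist());print(env.find_in('shorting_block',p)[:2])
np.save('w4E.npy',p['extrinsics'])
for X in [(.5447,.293,.006),(.5447,.293,.044),(.5447+.087*.093,.293+.996*.093,.013)]: print(wproj(p,X))
c,l=wproj(p,(.5447+.087*.05,.293+.996*.05,.02)).astype(int)
cv2.imwrite('pics/c4.png',cv2.resize(p['color'][max(l-45,0):l+55,max(c-60,0):c+70,::-1],None,fx=6,fy=6,interpolation=cv2.INTER_CUBIC));print(max(c-60,0),max(l-45,0))"
```

```text
time: 7.35
tool_pos: [0.5267, -0.1003, 0.0691]
eef_rot: [[0.094, 0.975, 0.203], [0.41, -0.224, 0.884], [0.907, -0.0, -0.421]]
ft_force: [0.1, 0.1, -0.3]
grip_width: 0.148
[[0.974, 0.154, -0.164, 0.506], [-0.225, 0.667, -0.711, -0.194], [-0.001, 0.729, 0.684, 0.202], [0.0, 0.0, 0.0, 1.0]]
[]
[229.73475893  93.95640832]
[228.13022575  71.59458369]
[228.57022441  72.0731845 ]
168 30
```

View pics/c4.png

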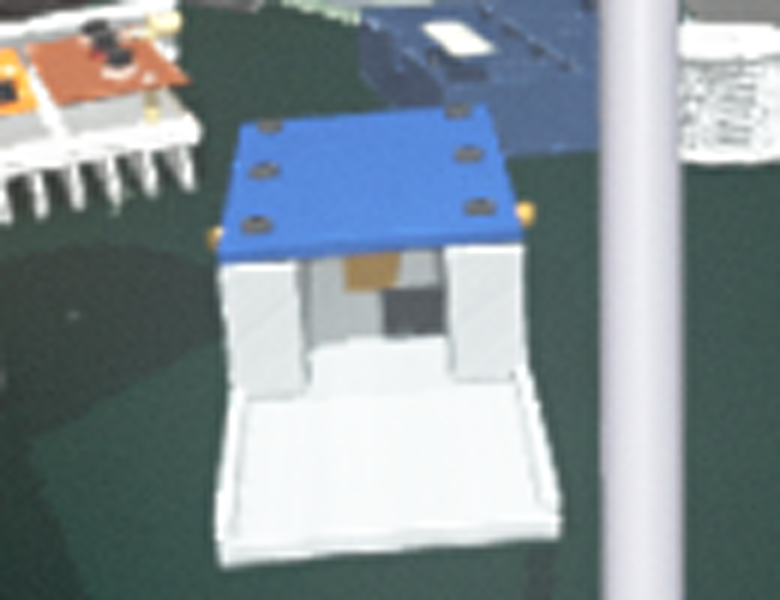

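```bash
cat > m.py <<'E'
from h import *
p={"fx":325.19226,"cx":275.2352631374357,"cy":213.1586661238842,"extrinsics":np.load("w4E.npy")}
def wz(u,z):
    c,d=wray(p,(168+u[0]/6-.42,30+u[1]/6-.42)); return (c+d*(z-c[2])/d[2])
a=np.deg2rad(85.0);M=np.array([.5447,.293]);ex=np.array([np.cos(a),np.sin(a)]);ey=np.array([-ex[1],ex[0]])
def hf(X): d=X[:2]-M;return np.round([d@ex*1000,d@ey*1000],1)
for n,u,z in [("mouthL",(308,390),.006),("mouthR",(450,380),.006),("apronL",(237,535),.006),("apronR",(550,515),.006),("roofL",(303,260),.044),("roofR",(445,247),.044),("coverFL",(220,245),.05),("coverFR",(522,232),.05),("postbaseL",(384,336),.006),("postbaseR",(447,333),.006),("posttopL",(384,288),.020),("blkbotL",(346,289),.006),("blkbotR",(397,289),.006),("blkbotL@20",(346,255),.020),("blkR",(400,255),.020),("floorL-back",(312,340),.006)]:
    print(n,hf(wz(u,z)))
E
python3 m.py
```

```text
mouthL [ 1.5 17.2]
mouthR [  0.  -20.4]
apronL [-83.6  32.7]
apronR [-87.3 -38.3]
roofL [-2.2 15.4]
roofR [ -1.  -20.8]
coverFL [-1.2 36.1]
coverFR [-11.3 -39.8]
postbaseL [38.  -3.8]
postbaseR [ 36.4 -21.4]
posttopL [39.5 -4.7]
blkbotL [82.3  6.6]
blkbotR [78.3 -8.6]
blkbotL@20 [73.   5.7]
blkR [ 68.7 -10. ]
floorL-back [39.9 16.5]
```

```bash
python3 -m handwheel '[{"delta_pos":[0.112,-0.0436,0.1677],"rot":[4.5,-65,-7.1],"gripper":1},{"delta_pos":[0.112,-0.0436,0.1677],"rot":[4.5,-65,-7.1],"gripper":1},{"delta_pos":[0.112,-0.0436,0.1677],"rot":[4.5,-65,-7.1],"gripper":1},{"delta_pos":[0.112,-0.0436,0.1677],"rot":[4.5,-65,-7.1],"gripper":1},{"delta_pos":[0.112,-0.0436,0.1677],"rot":[4.5,-65,-7.1],"gripper":1},{"delta_pos":[0.112,-0.0436,0.1677],"rot":[4.5,-65,-7.1],"gripper":1},{"delta_pos":[0.112,-0.0436,0.1677],"rot":[4.5,-65,-7.1],"gripper":1},{"delta_pos":[0.112,-0.0436,0.1677],"rot":[4.5,-65,-7.1],"gripper":1},{"delta_pos":[0.112,-0.0436,0.1677],"rot":[4.5,-65,-7.1],"gripper":1},{"delta_pos":[0.112,-0.0436,0.1677],"rot":[4.5,-65,-7.1],"gripper":1},{"delta_pos":[0.112,-0.0436,0.1677],"rot":[4.5,-65,-7.1],"gripper":1}]'
```

```text
time: 8.55
tool_pos: [0.5279, 0.1032, 0.1006]
eef_rot: [[0.088, 0.996, 0.001], [0.996, -0.088, 0.0], [0.0, 0.001, -1.0]]
ft_force: [0.4, 0.6, -0.7]
grip_width: 0.148
```

```bash
python3 -m handwheel '[{"delta_pos":[0,0,0.03],"rot":[0,0,0],"gripper":1},{"delta_pos":[0,0,0.055],"rot":[0,0,0],"gripper":1},{"delta_pos":[0,0,0.0626],"rot":[0,0,0],"gripper":1},{"delta_pos":[0,0,0.0626],"rot":[0,0,0],"gripper":1},{"delta_pos":[0,0,0.0626],"rot":[0,0,0],"gripper":1}]'; python3 -c "
from h import *
p=env.get_image('wrist');np.save('w5E.npy',p['extrinsics']);q=env.get_image('top');s=env.get_image('scene')
def up(i,r0,r1,c0,c1,f): return cv2.resize(i['color'][r0:r1,c0:c1,::-1],None,fx=f,fy=f,interpolation=cv2.INTER_CUBIC)
c=np.zeros((600,790,3),np.uint8)
a=up(p,0,200,180,375,2);c[:400,:390]=a
b=up(q,175,255,190,290,4);c[:320,390:790]=b
d=up(s,165,235,215,315,4);c[320:600,390:790]=d
cv2.imwrite('pics/c5.png',c)
print(np.round(p['extrinsics'][:3,3],3), env.observe()['tool_pos'])"
```

```text
time: 9.05
tool_pos: [0.5287, 0.1027, 0.0388]
eef_rot: [[0.089, 0.996, 0.002], [0.996, -0.089, 0.001], [0.001, 0.002, -1.0]]
ft_force: [0.5, 0.6, -0.4]
grip_width: 0.144
[0.536 0.182 0.181] [0.52885045 0.1031959  0.0391891 ]
```

View pics/c5.png

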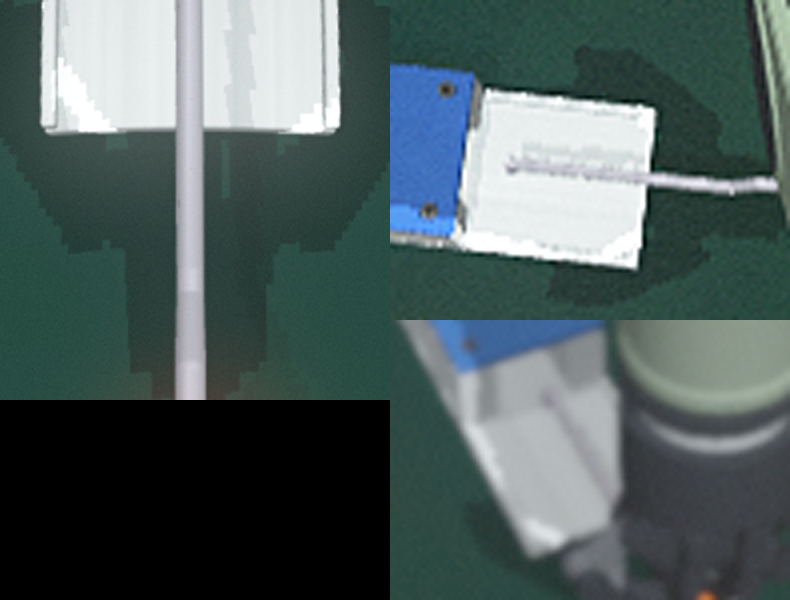

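```bash
python3 -c "
from h import *
p={'fx':325.19226,'cx':275.235,'cy':213.159,'extrinsics':np.load('w5E.npy')}
c,d=wray(p,(275,65.3));X=c+d*(.006-c[2])/d[2];print('apron front',X, 'rel TCP',X-env.observe()['tool_pos'])
q=env.get_image('top');
for u,z in [((510,165),.037),((655,108),.011),((637,268),.011),((473,72),.05),((457,237),.05),((466,160),.05)]: print(u,np.round(onz(q,(190+(u[0]-390)/4,175+u[1]/4),z),4))
"
```

```text
apron front [0.53861818 0.20613993 0.006     ] rel TCP [ 0.00976773  0.10294402 -0.0331891 ]
(510, 165) [0.5409 0.2714 0.037 ]
(655, 108) [0.5753 0.2046 0.011 ]
(637, 268) [0.4966 0.2109 0.011 ]
(473, 72) [0.5826 0.2893 0.05  ]
(457, 237) [0.5043 0.2932 0.05  ]
(466, 160) [0.5405 0.2907 0.05  ]
```

```bash
python3 -m handwheel '[{"delta_pos":[0.015,0,0.0012],"rot":[0,0,0],"gripper":1},{"delta_pos":[0.03,0,0.0012],"rot":[0,0,0],"gripper":1},{"delta_pos":[0.045,0,0.0012],"rot":[0,0,0],"gripper":1},{"delta_pos":[0.06,0,0.0012],"rot":[0,0,0],"gripper":1},{"delta_pos":[0.075,0,0.0012],"rot":[0,0,0],"gripper":1},{"delta_pos":[0.09,0,0.0012],"rot":[0,0,0],"gripper":1},{"delta_pos":[0.1,0,0.0012],"rot":[0,0,0],"gripper":1},{"delta_pos":[0.108,0,0.0012],"rot":[0,0,0],"gripper":1},{"delta_pos":[0.108,0,0.0012],"rot":[0,0,0],"gripper":1},{"delta_pos":[0.108,0,0.0012],"rot":[0,0,0],"gripper":1}]'
```

```text
time: 10.25
tool_pos: [0.5381, 0.2106, 0.0379]
eef_rot: [[0.088, 0.996, 0.002], [0.996, -0.088, 0.0], [0.0, 0.002, -1.0]]
ft_force: [-0.6, -0.5, -0.8]
grip_width: 0.15
```

```bash
python3 -m handwheel '[{"delta_pos":[0,0,0.003],"rot":[0,0,0],"gripper":1},{"delta_pos":[0,0,0.005],"rot":[0,0,0],"gripper":1},{"delta_pos":[0,0,0.006],"rot":[0,0,0],"gripper":1},{"delta_pos":[0,0,0.006],"rot":[0,0,0],"gripper":1}]'; python3 -m handwheel '[{"delta_pos":[0,0,0.001],"rot":[0,0,0],"gripper":1},{"delta_pos":[0,0,0.001],"rot":[0,0,0],"gripper":1}]';python3 -m handwheel '[{"delta_pos":[0,0,0.001],"rot":[0,0,0],"gripper":1},{"delta_pos":[0,0,0.001],"rot":[0,0,0],"gripper":1}]'
```

```text
time: 10.65
tool_pos: [0.5382, 0.2103, 0.0319]
eef_rot: [[0.089, 0.996, 0.003], [0.996, -0.089, 0.0], [0.0, 0.003, -1.0]]
ft_force: [-0.1, -1.9, 1.5]
grip_width: 0.144
time: 10.85
tool_pos: [0.5384, 0.2102, 0.0311]
eef_rot: [[0.089, 0.996, 0.003], [0.996, -0.089, 0.0], [0.001, 0.003, -1.0]]
ft_force: [0.4, -0.7, 2.0]
grip_width: 0.147
time: 11.05
tool_pos: [0.5385, 0.2102, 0.0303]
eef_rot: [[0.089, 0.996, 0.003], [0.996, -0.089, 0.0], [0.001, 0.003, -1.0]]
ft_force: [0.1, -1.6, 3.2]
grip_width: 0.147
```

```bash
python3 -m handwheel '[{"delta_pos":[0,0,-0.004],"rot":[0,0,0],"gripper":1},{"delta_pos":[-0.004,0,-0.004],"rot":[0,0,0],"gripper":1},{"delta_pos":[-0.004,0,-0.002],"rot":[0,0,0],"gripper":1},{"delta_pos":[-0.004,0,0],"rot":[0,0,0],"gripper":1},{"delta_pos":[-0.004,0,0],"rot":[0,0,0],"gripper":1}]'; python3 -m handwheel '[{"delta_pos":[0,0,0.001],"rot":[0,0,0],"gripper":1},{"delta_pos":[0,0,0.001],"rot":[0,0,0],"gripper":1}]'
```

```text
time: 11.55
tool_pos: [0.5382, 0.2061, 0.0302]
eef_rot: [[0.089, 0.996, 0.003], [0.996, -0.089, 0.0], [0.001, 0.003, -1.0]]
ft_force: [-0.5, -2.7, 4.7]
grip_width: 0.147
time: 11.75
tool_pos: [0.5383, 0.206, 0.0295]
eef_rot: [[0.089, 0.996, 0.004], [0.996, -0.089, 0.001], [0.001, 0.004, -1.0]]
ft_force: [-0.9, -3.7, 5.1]
grip_width: 0.149
```

```bash
python3 -m handwheel '[{"delta_pos":[0,0,-0.005],"rot":[0,0,0],"gripper":1},{"delta_pos":[0.008,0,-0.005],"rot":[0,0,0],"gripper":1},{"delta_pos":[0.008,0,-0.005],"rot":[0,0,0],"gripper":1},{"delta_pos":[0.008,0,-0.005],"rot":[0,0,0],"gripper":1}]'; python3 -m handwheel '[{"delta_pos":[0,0,0.003],"rot":[0,0,0],"gripper":1},{"delta_pos":[0,0,0.005],"rot":[0,0,0],"gripper":1},{"delta_pos":[0,0,0.005],"rot":[0,0,0],"gripper":1}]'
```

```text
time: 12.15
tool_pos: [0.5386, 0.2143, 0.034]
eef_rot: [[0.088, 0.996, 0.003], [0.996, -0.088, 0.0], [0.0, 0.003, -1.0]]
ft_force: [-0.0, -0.2, -1.3]
grip_width: 0.147
time: 12.45
tool_pos: [0.5382, 0.2141, 0.0284]
eef_rot: [[0.088, 0.996, 0.001], [0.996, -0.088, -0.0], [-0.0, 0.001, -1.0]]
ft_force: [-0.3, 1.1, -0.8]
grip_width: 0.146
```

```bash
python3 -m handwheel '[{"delta_pos":[0,0,0.0015],"rot":[0,0,0],"gripper":1},{"delta_pos":[0,0,0.0025],"rot":[0,0,0],"gripper":1},{"delta_pos":[0,0,0.0025],"rot":[0,0,0],"gripper":1}]'; python3 -m handwheel '[{"delta_pos":[-0.003,0,0],"rot":[0,0,0],"gripper":1},{"delta_pos":[-0.006,0,0],"rot":[0,0,0],"gripper":1},{"delta_pos":[-0.008,0,0],"rot":[0,0,0],"gripper":1},{"delta_pos":[-0.008,0,0],"rot":[0,0,0],"gripper":1}]'
```

```text
time: 12.75
tool_pos: [0.5381, 0.214, 0.0256]
eef_rot: [[0.089, 0.996, 0.001], [0.996, -0.089, -0.001], [-0.0, 0.001, -1.0]]
ft_force: [-0.3, 0.1, -0.1]
grip_width: 0.148
time: 13.15
tool_pos: [0.5373, 0.2056, 0.0257]
eef_rot: [[0.089, 0.996, 0.001], [0.996, -0.089, -0.001], [-0.001, 0.001, -1.0]]
ft_force: [-0.2, 0.2, 0.6]
grip_width: 0.142
```

```bash
python3 -m handwheel '[{"delta_pos":[-0.002,-0.003,0],"rot":[0,0,0],"gripper":1},{"delta_pos":[-0.004,-0.006,0],"rot":[0,0,0],"gripper":1},{"delta_pos":[-0.006,-0.008,0],"rot":[0,0,0],"gripper":1},{"delta_pos":[-0.008,-0.01,0],"rot":[0,0,0],"gripper":1},{"delta_pos":[-0.012,-0.01,0],"rot":[0,0,0],"gripper":1},{"delta_pos":[-0.016,-0.01,0],"rot":[0,0,0],"gripper":1},{"delta_pos":[-0.02,-0.01,0],"rot":[0,0,0],"gripper":1},{"delta_pos":[-0.024,-0.01,0],"rot":[0,0,0],"gripper":1},{"delta_pos":[-0.024,-0.01,0],"rot":[0,0,0],"gripper":1}]'; python3 -c "
from cell import env;print(env.observe()['wrist_torque'])"
```

```text
time: 14.05
tool_pos: [0.5251, 0.1819, 0.0257]
eef_rot: [[0.089, 0.996, 0.001], [0.996, -0.089, -0.001], [-0.001, 0.001, -1.0]]
ft_force: [0.8, 0.3, -0.5]
grip_width: 0.146
[-0.01007679 -0.02004413 -0.02195941]
```

```bash
for i in 1 2 3; do python3 -m handwheel '[{"delta_pos":[-0.0025,0,0],"rot":[0,0,0],"gripper":1},{"delta_pos":[-0.005,0,0],"rot":[0,0,0],"gripper":1}]' | grep -v eef | tr '\n' ' '; echo; done
```

```text
time: 14.25 tool_pos: [0.5247, 0.1767, 0.0256] ft_force: [0.1, -0.1, -1.7] grip_width: 0.147 
time: 14.45 tool_pos: [0.5242, 0.1716, 0.0256] ft_force: [0.2, -0.1, -0.8] grip_width: 0.145 
time: 14.65 tool_pos: [0.5237, 0.1664, 0.0256] ft_force: [0.3, 0.9, -0.7] grip_width: 0.149
```

```bash
for i in 1 2 3; do python3 -m handwheel '[{"delta_pos":[-0.0025,0,0],"rot":[0,0,0],"gripper":1},{"delta_pos":[-0.005,0,0],"rot":[0,0,0],"gripper":1}]' | grep -v eef | tr '\n' ' '; echo; done
```

```text
time: 14.85 tool_pos: [0.5232, 0.1612, 0.0256] ft_force: [-0.0, -0.1, -0.2] grip_width: 0.15 
time: 15.05 tool_pos: [0.5227, 0.156, 0.0257] ft_force: [0.3, 0.8, -2.0] grip_width: 0.149 
time: 15.25 tool_pos: [0.5222, 0.1507, 0.0256] ft_force: [0.9, 1.0, 0.0] grip_width: 0.151
```

```bash
for i in 1 2 3; do python3 -m handwheel '[{"delta_pos":[-0.003,0,0],"rot":[0,0,0],"gripper":1},{"delta_pos":[-0.006,0,0],"rot":[0,0,0],"gripper":1}]' | grep -v eef | tr '\n' ' '; echo; done
python3 -c "
from h import *
q=env.get_image('top');s=env.get_image('scene')
def up(i,r0,r1,c0,c1,f): return cv2.resize(i['color'][r0:r1,c0:c1,::-1],None,fx=f,fy=f,interpolation=cv2.INTER_CUBIC)
c=np.zeros((300,790,3),np.uint8)
c[:300,390:790]=up(q,180,255,190,290,4)
c[:280,:390]=up(s,165,235,215,315,4)[:,:390]
cv2.imwrite('pics/c6.png',c)
for i in (q,s): print([(d['box'],d['confidence']) for d in env.find_in('shorting_block',i)])"
```

```text
time: 15.45 tool_pos: [0.5217, 0.1445, 0.0257] ft_force: [0.4, 1.4, -1.7] grip_width: 0.147 
time: 15.65 tool_pos: [0.5211, 0.1382, 0.0257] ft_force: [1.1, 0.2, -0.8] grip_width: 0.151 
time: 15.85 tool_pos: [0.5206, 0.132, 0.0257] ft_force: [0.0, -0.1, -0.5] grip_width: 0.147 
[]
[([173.3, 173.3, 190.9, 201.6], 0.73)]
```

View pics/c6.png

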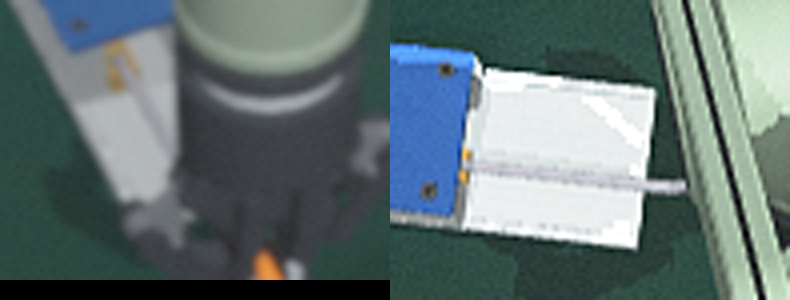

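```bash
python3 -m handwheel '[{"delta_pos":[-0.004,0,0],"rot":[0,0,0],"gripper":1},{"delta_pos":[-0.008,0,0],"rot":[0,0,0],"gripper":1},{"delta_pos":[-0.012,0,0],"rot":[0,0,0],"gripper":1},{"delta_pos":[-0.016,0,0],"rot":[0,0,0],"gripper":1},{"delta_pos":[-0.02,0,0],"rot":[0,0,0],"gripper":1}]'| grep -v eef | tr '\n' ' '; python3 -m handwheel '[{"delta_pos":[-0.005,0,0],"rot":[0,0,0],"gripper":1},{"delta_pos":[-0.01,0,0],"rot":[0,0,0],"gripper":1},{"delta_pos":[-0.015,0,0],"rot":[0,0,0],"gripper":1},{"delta_pos":[-0.02,0,0],"rot":[0,0,0],"gripper":1},{"delta_pos":[-0.025,0,0],"rot":[0,0,0],"gripper":1},{"delta_pos":[-0.03,0,0],"rot":[0,0,0],"gripper":1},{"delta_pos":[-0.035,0,0],"rot":[0,0,0],"gripper":1},{"delta_pos":[-0.038,0,0],"rot":[0,0,0],"gripper":1},{"delta_pos":[-0.04,0,0],"rot":[0,0,0],"gripper":1},{"delta_pos":[-0.04,0,0],"rot":[0,0,0],"gripper":1}]'
python3 -c "
from h import *
q=env.get_image('top');p=env.get_image('wrist')
def up(i,r0,r1,c0,c1,f): return cv2.resize(i['color'][r0:r1,c0:c1,::-1],None,fx=f,fy=f,interpolation=cv2.INTER_CUBIC)
c=np.zeros((400,790,3),np.uint8)
c[:300,390:790]=up(q,180,255,190,290,4)
c[:400,:390]=up(p,0,200,180,375,2)
cv2.imwrite('pics/c7.png',c)
print([(d['box'],d['confidence']) for d in env.find_in('shorting_block',q)])"
```

```text
time: 16.55 tool_pos: [0.5187, 0.1118, 0.0257] ft_force: [-0.2, -0.6, -1.0] grip_width: 0.146 time: 17.55
tool_pos: [0.5151, 0.0717, 0.0258]
eef_rot: [[0.09, 0.996, 0.0], [0.996, -0.09, -0.001], [-0.001, 0.0, -1.0]]
ft_force: [-0.6, -0.1, -1.3]
grip_width: 0.149
[([225.9, 218.7, 240.4, 228.7], 0.5)]
```

View pics/c7.png

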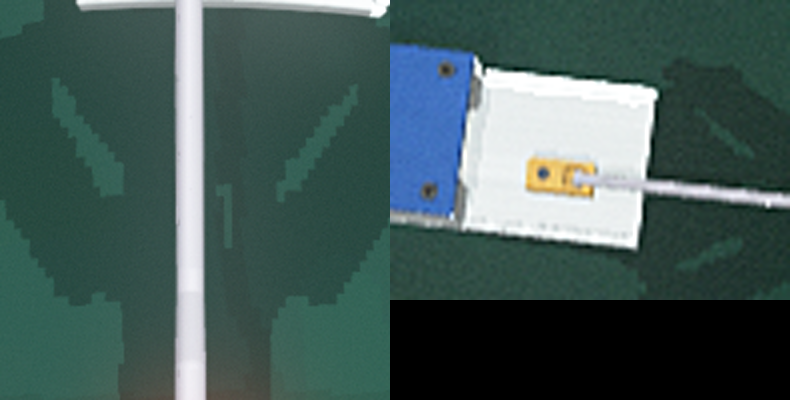

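```bash
python3 -m handwheel '[{"delta_pos":[0.0025,0,0],"rot":[0,0,0],"gripper":1},{"delta_pos":[0.0025,0,0],"rot":[0,0,0],"gripper":1},{"delta_pos":[0.0025,0,-0.005],"rot":[0,0,0],"gripper":1},{"delta_pos":[0.0025,0,-0.015],"rot":[0,0,0],"gripper":1},{"delta_pos":[0.0025,0,-0.04],"rot":[0,0,0],"gripper":1},{"delta_pos":[0.0025,0,-0.08],"rot":[0,0,0],"gripper":1},{"delta_pos":[0.0025,0,-0.1],"rot":[0,0,0],"gripper":1},{"delta_pos":[0.0025,0,-0.1],"rot":[0,0,0],"gripper":1},{"delta_pos":[-0.0962,0.1145,-0.1],"rot":[0,0,3.8],"gripper":1},{"delta_pos":[-0.0962,0.1145,-0.1],"rot":[0,0,3.8],"gripper":1},{"delta_pos":[-0.0962,0.1145,-0.1],"rot":[0,0,3.8],"gripper":1},{"delta_pos":[-0.0962,0.1145,-0.1],"rot":[0,0,3.8],"gripper":1},{"delta_pos":[-0.0962,0.1145,-0.1],"rot":[0,0,3.8],"gripper":1},{"delta_pos":[-0.0962,0.1145,-0.1],"rot":[0,0,3.8],"gripper":1}]'
python3 -c "
from h import *
q=env.get_image('top');s=env.get_image('scene')
print([(np.round(d['box']),d['confidence']) for i in (q,s) for d in env.find_in('shorting_block',i)])
def up(i,r0,r1,c0,c1,f): return cv2.resize(i['color'][r0:r1,c0:c1,::-1],None,fx=f,fy=f,interpolation=cv2.INTER_CUBIC)
c=np.zeros((400,790,3),np.uint8)
c[:300,390:790]=up(q,180,255,190,290,4)
c[:400,:390]=up(s,140,240,210,307,4)[:,:390]
cv2.imwrite('pics/c8.png',c)
"
```

```text
time: 19.1
tool_pos: [0.6191, -0.0333, 0.1249]
eef_rot: [[0.155, 0.988, -0.003], [0.988, -0.155, -0.001], [-0.001, -0.002, -1.0]]
ft_force: [-0.1, -0.3, 0.6]
grip_width: 0.145
[(array([228., 221., 242., 229.]), 0.56), (array([247., 193., 264., 210.]), 0.56)]Traceback (most recent call last):
  File "<string>", line 8, in <module>
    c[:400,:390]=up(s,140,240,210,307,4)[:,:390]
    ~^^^^^^^^^^^
ValueError: could not broadcast input array from shape (400,388,3) into shape (400,390,3)
```

```bash
python3 -m handwheel '[{"delta_pos":[-0.001,0.0012,0.0],"rot":[0,0,0],"gripper":1},{"delta_pos":[-0.001,0.0014,0.04],"rot":[0,0,0],"gripper":1},{"delta_pos":[-0.001,0.0014,0.07],"rot":[0,0,0],"gripper":1},{"delta_pos":[-0.001,0.0014,0.085],"rot":[0,0,0],"gripper":1},{"delta_pos":[-0.001,0.0014,0.092],"rot":[0,0,0],"gripper":1},{"delta_pos":[-0.001,0.0014,0.096],"rot":[0,0,0],"gripper":1},{"delta_pos":[-0.001,0.0014,0.097],"rot":[0,0,0],"gripper":1},{"delta_pos":[-0.001,0.0014,0.097],"rot":[0,0,0],"gripper":1}]'
python3 -c "
from h import *
q=env.get_image('top');s=env.get_image('wrist')
def up(i,r0,r1,c0,c1,f): return cv2.resize(i['color'][r0:r1,c0:c1,::-1],None,fx=f,fy=f,interpolation=cv2.INTER_CUBIC)
c=np.zeros((500,790,3),np.uint8)
c[:300,390:790]=up(q,180,255,190,290,4)
c[:500,:390]=up(s,130,380,180,375,2)
cv2.imwrite('pics/c8.png',c)"
```

```text
time: 20.1
tool_pos: [0.6217, -0.0342, 0.03]
eef_rot: [[0.154, 0.988, 0.002], [0.988, -0.154, -0.001], [-0.001, 0.002, -1.0]]
ft_force: [0.7, 0.5, -0.4]
grip_width: 0.146
```

View pics/c8.png

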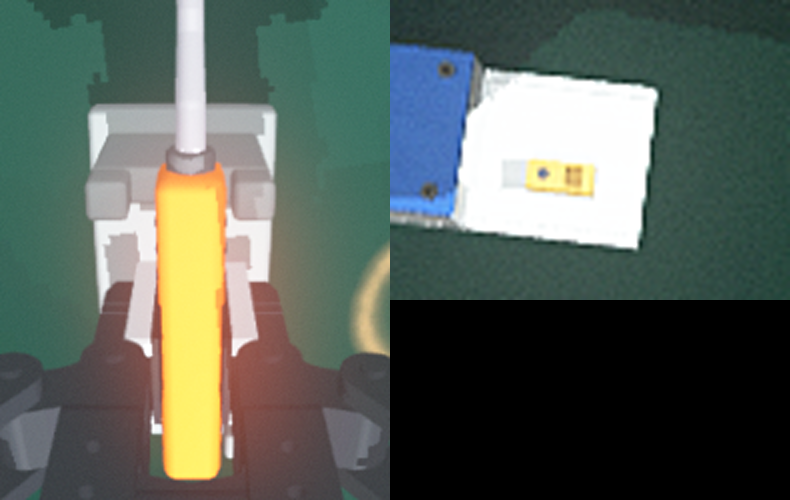

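```bash
python3 -m handwheel '[{"delta_pos":[0,-0.0016,0],"rot":[0,0,0],"gripper":1},{"delta_pos":[0,-0.0016,0.002],"rot":[0,0,0],"gripper":1},{"delta_pos":[0,-0.0016,0.003],"rot":[0,0,0],"gripper":1},{"delta_pos":[0,-0.0016,0.0035],"rot":[0,0,0],"gripper":1},{"delta_pos":[0,-0.0016,0.0035],"rot":[0,0,0],"gripper":1}]'
```

```text
time: 20.7
tool_pos: [0.6201, -0.034, 0.027]
eef_rot: [[0.154, 0.988, 0.002], [0.988, -0.154, -0.001], [-0.001, 0.002, -1.0]]
ft_force: [-0.7, -0.9, 3.9]
grip_width: 0.147
```

```bash
python3 -m handwheel '[{"delta_pos":[0,0,0],"rot":[0,0,0],"gripper":0.8},{"delta_pos":[0,0,0],"rot":[0,0,0],"gripper":0.6},{"delta_pos":[0,0,0],"rot":[0,0,0],"gripper":0.3},{"delta_pos":[0,0,0],"rot":[0,0,0],"gripper":0},{"delta_pos":[0,0,0],"rot":[0,0,0],"gripper":0},{"delta_pos":[0,0,0],"rot":[0,0,0],"gripper":0},{"delta_pos":[0,0,-0.02],"rot":[0,0,0],"gripper":0},{"delta_pos":[0,0,-0.06],"rot":[0,0,0],"gripper":0},{"delta_pos":[0,0,-0.11],"rot":[0,0,0],"gripper":0},{"delta_pos":[0,0,-0.16],"rot":[0,0,0],"gripper":0},{"delta_pos":[0,0,-0.175],"rot":[0,0,0],"gripper":0},{"delta_pos":[0,0,-0.175],"rot":[0,0,0],"gripper":0},{"delta_pos":[0,0,-0.175],"rot":[0,0,0],"gripper":0}]'
python3 -c "
from h import *
p=env.get_image('wrist');q=env.get_image('top')
print(rect(p,seg(p,5,18,150),.053,lambda p,uv,z:(lambda c,d:c+d*(z-c[2])/d[2])(*wray(p,uv))))
for t in ['heatsink','flux_pot','filter_module','shorting_block','hook_pick']: print(t,[np.round(d['box'],1) for d in env.find_in(t,q)[:1]])
c=np.zeros((560,790,3),np.uint8)
def up(i,r0,r1,c0,c1,f): return cv2.resize(i['color'][r0:r1,c0:c1,::-1],None,fx=f,fy=f,interpolation=cv2.INTER_CUBIC)
c[:500,:390]=up(p,0,250,180,375,2);c[:300,390:790]=up(q,180,255,190,290,4)
cv2.imwrite('pics/c9.png',c)"
```

```text
time: 22.0
tool_pos: [0.619, -0.0338, 0.201]
eef_rot: [[0.154, 0.988, 0.0], [0.988, -0.154, -0.001], [-0.001, 0.0, -1.0]]
ft_force: [-0.3, 0.2, -0.4]
grip_width: 1.001
(array([621. , -34.1]), array([80. , 14.2]), 80.79502868652344)
heatsink [array([245.3, 133.2, 275.3, 157.5])]
flux_pot [array([167. , 269.3, 190.1, 294. ])]
filter_module [array([230.5, 292.8, 252.6, 307. ])]
shorting_block [array([225.9, 221.3, 239.7, 230.5])]
hook_pick [array([296. , 167.6, 395.7, 190.2])]
```

View pics/c9.png

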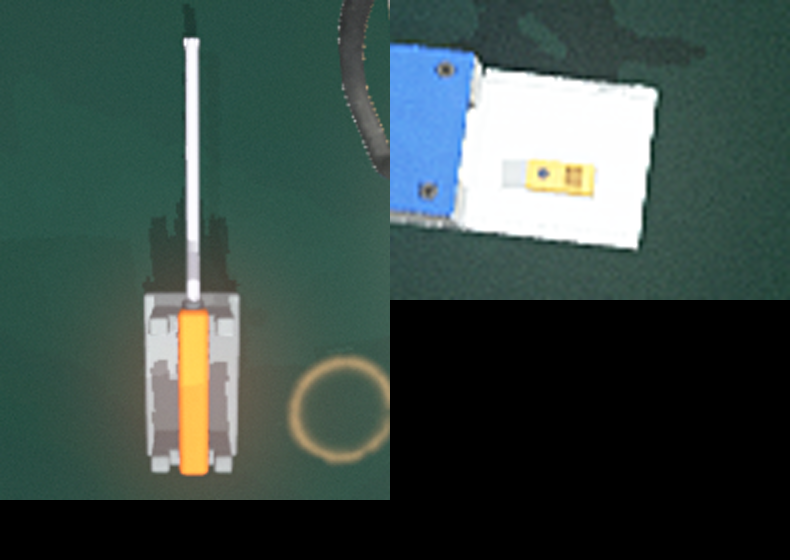

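```bash
python3 -c "
from cell import env;print(env.close_job())"
```

```text
the job is handed in; nothing more can be done
None
```

The brass block now lies flat on the housing's apron, and the pick is back in its cradle. I handed the job in at about 22 s of the 72 s allowed.

- **Finding the block:** I tilted the wrist camera to look into the slot. It showed the block and the right-hand gate post, so the gap was on the +y side, about 8 mm off centre.
- **Catching it:** The first two tries to lower the hook met the top of the block. The wrist force was 5 to 6 N at the end of those tries. The third try, 4 mm deeper than the first, went into the pocket.
- **Drawing it out:** I shifted 10 mm towards the gap while the block was still behind the gate. It then came through without stopping, with readings of about 2 N or less.

**Last checks:**
- **Block:** The top camera shows it flat, with its rear edge roughly 29 mm outside the mouth and its pocket empty.
- **Pick:** The handle is within about 1 mm and 0.4° of where it started, seated in both notches.
- **Bystanders:** The heatsink, flux pot and filter module were found within about 2 px of their first positions, which is within the detector's scatter.
- **Robot:** The gripper is open and clear, about 0.2 m above the bench.

No final check failed. Before the insertion, the top and wrist cameras disagreed by about 3 mm on how deep the tip was. I used the middle value, which may be why the first two tries missed.

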